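# Lock the power-supply module's slotted screw

## Task

Take the screwdriver from its stand and set its blade on the slotted locking screw of the power-supply module. Pressing only lightly, turn it until the blade drops into the slot, seat it to the bottom of the slot, then turn the screw clockwise, without forcing it, until it is fully home against its stop. Put the screwdriver back upright in its stand, all the way down, let go of it, and leave the other things on the bench as they are.

Things in the scene. Friction and masses are not known exactly. Their poses are not given: they have to be found in the camera images.
- module: Power-supply module fixed to the bench: finned aluminium base 190 x 120 mm (x, y), 30 mm high, with a green circuit board on top carrying coils, capacitors and blocks up to 56 mm high. Origin: centre of its underside, z up. The guide cup and the slotted screw are on it.
- cup_rim (a point): Centre of the mouth of the round steel guide cup that stands on the module, 45 mm from its centre towards its -x, rim 68 mm above the bench. The cup is 34 mm across outside; its 45 degree funnel mouth, 27 mm across, narrows to a straight bore 15.6 mm wide from 62 mm above the bench down. The slotted screw is at its bottom, on the same vertical axis. Axes as the module.
- screw: Slotted brass screw, head 15 mm across; origin: centre of its face, 50 mm above the bench, 18 mm below the cup's rim. Axes as the module; they do not turn with the screw. It is sprung: pressed over 1.3 N it gives 0.6 mm per N, at most 3 mm (6.5 N), then is solid; it springs up when the blade drops in. Over 15 N on its face, or 45 N in contact in all (twisting), damages it.
- stud (a joint): How far the screw is turned clockwise seen from above, rad: 1.1 is the hard stop (home); starts at 0 to 0.15 and stays where left. It turns against 0.1 N m of friction, more than a lightly pressed blade drags. The slot is 4.8 mm wide, 6 mm deep, open at both ends; its direction is not measured: at the start within 0.45 rad of the module's x axis, either way.
- driver_grip (a point): Centre of the screwdriver's handle, a black upright grip 30 mm (its x) by 20 mm (y), 60 mm high (z, from the blade up). The 30 mm side lies along the blade's width. At the start it stands blade down in the stand. Mass about 0.13 kg. A round collar 29 mm across, 6 mm thick, is under the handle, its underside 36 mm below this point.
- driver: The screwdriver; its origin is the centre of the end of its flat blade, 91 mm below the handle's centre along the tool. The blade is 14 mm wide (x), 2.5 mm thick (y) and stands 7.5 mm out of a round steel finder sleeve, 14.4 mm across and 18 mm long, which fits the guide cup; above it a round shank 9 mm thick goes up to the collar. Same axes as the handle.
- stand_hole (a point): Centre of the mouth of the square hole (18 x 18 mm, 62 mm deep) in the top of the tool stand, a fixed grey block 64 x 64 mm on a 90 mm square foot, top 70 mm above the bench. z up. The screwdriver hangs in it blade down, collar resting on the block's top, handle centre 36 mm above this point; it may stand at any yaw.
- toroid: Bystander: loose copper coil, 40 mm across, 16 mm high; origin at the centre of its underside.
- capacitor: Bystander: loose upright black capacitor can, 35 mm across, 50 mm high; origin at the centre of its underside.
- spool: Bystander: loose spool of solder, 54 mm across, 43 mm high; origin at the centre of its underside.
- meter: Bystander: loose yellow hand meter, 150 x 75 x 32 mm, lying flat; origin at the centre of its underside.
- spare_sink: Bystander: loose finned aluminium heat sink, 70 x 50 x 30 mm; origin at the centre of its underside.
- parts_tray: Bystander: loose open parts tray with dividers, 110 x 150 x 28 mm; origin at the centre of its underside.
Not all that is in view belongs to the job. There is more than one size of the module; the job needs the larger.

How it is judged:
On the way, in this order (a step that is already met when the one before it is completed fails the run):
1. the blade has dropped at least 4 mm into the slot, the screw not yet turned far (z of driver in the frame of screw below -0.004 m and horizontal distance between driver and screw below 0.004 m and value of joint stud below 0.5 rad), for 0.1 s.
2. the screw is turned home, the blade still in the slot (value of joint stud above 0.95 rad and z of driver in the frame of screw below -0.003 m and horizontal distance between driver and screw below 0.005 m), for 0.1 s.
At the end, for the whole second after the job is handed in: The locking screw is within 0.15 rad of its stop, and the screwdriver hangs upright (within 0.12 rad) and at rest in the stand's hole, handle centre within 12 mm of the hole's axis and 30 to 40 mm above the stand's top (collar resting on the block) (value of joint stud above 0.95 rad and horizontal distance between driver_grip and stand_hole below 0.012 m and z of driver_grip in the frame of stand_hole between 0.03 and 0.04 m and angle between driver_grip's own z axis and vertical below 0.12 rad and linear speed of driver below 0.02 m/s); the robot touches nothing.
It fails at once if before the blade is in the slot, its face is pressed with more than 15 N (contact force between anything else and screw above 15 N and z of driver in the frame of screw above -0.0012 m).
It fails at once if the screw is pushed or twisted with more than 45 N of contact force (contact force between anything else and screw above 45 N).
It fails at once if a bystander is moved by more than 25 mm (distance of any of toroid, capacitor, spool, meter, spare_sink, parts_tray from where it was at the start of the episode above 0.025 m).
It also fails if it takes over 72 s, if anything falls off the work surface, if the arm or the gripper's body presses on something with over 40 N, if the wrist force passes 120 N, or if a joint passes its speed limit or range.

## Robot

A 7-joint arm with a two-finger parallel gripper is mounted at the origin on the work surface. World frame = base frame: x ahead of the robot, y to its left, z up, the work surface at z = 0. Lengths are in m, angles in rad, forces in N, time in s.
With the tool pointing down it reaches from about 0.425 to 0.925 m from the base axis. Payload 6.8 kg.
Tool frame: the origin (TCP) lies at the very end of the fingers, on their centre line; the grasp point (between the pads) lies 19 mm behind it; z points along the fingers, x is the direction in which the jaws open and shut, and the axes are right-handed (so a half turn about z gives the same grasp; the last joint's range is limited). The gripper opens to 88 mm and grips with 3 to 60 N. Pads are 20 mm wide; open, the fingers measure 115 mm over their backs; the gripper's body (75 mm by 178 mm) begins 61 mm behind the grasp point.
Start: joints at [-1.298, 0.477, 0.022, 1.555, -0.011, 1.109, -0.083], TCP at [0.251, 0.627, 0.223] pointing down, gripper open.
Joint ranges: [-2.96, 2.96], [-0.34, 2.1], [-1.41, 1.46], [0.24, 2.44], [-1.37, 4.51], [0.17, 1.92], [-2.96, 2.96]. Speed limits (rad/s): [2.39, 2.39, 3.14, 3.14, 3.14, 3.14, 3.14].

## Interface

Orientations are given as a unit quaternion [x, y, z, w].
In Python, from plant import r gives the robot as it stands. The module is installed in compiled form; this text tells all that it offers. Calls block until the motion is done:
- r.move_pose(position, orientation): joint-space move of the TCP to a pose.
- r.movel(position, rate=0.15, orientation=None): straight line of the TCP; orientation=None keeps the orientation; rate is the mean speed in m/s.
- r.goto_joints(angles): joint-space move.
- r.open_gripper() and r.clamp(newtons=None): open the fingers fully, or close them until they stop; newtons is the grip in N (None keeps the last).
- r.sleep(seconds).
- r.inverse_kinematics(position, orientation): joint angles nearest the present ones, or None.
- r.capture(name): name is "scene" or "side" or "wrist"; returns the picture (384x512x3 uint8, red, green, blue); there is no depth.
- r.camera_info(name): a dict with "camera_matrix" (3x3 intrinsics, pixels), "pose" (4x4, takes a point from camera to world coordinates). Camera axes: x right, y down, z forward; pixel columns grow to the right and rows downward; lengths in m; the calibration is good to about 2 mm. A picture is of the moment at which its call begins: read the wrist's pose just before it. camera_info takes no time and is no camera call; for the wrist camera it gives the pose at the moment of the call.
A pose or a line that the arm cannot do raises r.PlanningError and nothing moves.
- r.finish_job(): hands the job in, once; it reports no verdict.
Trained networks look in the newest picture that a camera, given by its name, has taken for a name from the list of things; names that differ only in an ending like _2 or _b are one class to them, and where a whole thing is asked for, a point or a joint stands for the part that bears it (a point fixed in the world has none). Each returns a list of dicts, best first, with "conf" (0 to 1); they miss things now and then, are a little off and sometimes report something else, mostly with a low value. They report only what shows in the picture. A call takes as long as a camera call. They do not tell look-alikes from the thing itself.
- r.recognise(camera, query): "bbox" ([left, top, right, bottom] in pixels, round what is visible of it).
- r.pinpoint(camera, query): "centre" ([column, row] in pixels: a listed point, or the origin of a listed thing).
Readings, each from a call of its own:
- r.read_time(): time.
- r.read_joints(): joint angles.
- r.read_joint_velocities(): joint speeds.
- r.read_joint_torque(): joint torques, N m.
- r.read_position(): TCP position.
- r.read_tcp_rot(): TCP orientation.
- r.read_force(): force on the tool from outside, world axes, zero at the start.
- r.read_moment(): the same for the moment, N m.
- r.read_grip_width(): finger opening in m.
Only numpy, scipy, OpenCV 4.12 (cv2) and the standard library are available. Lean on these libraries where they do the work, as an engineer would, in place of code of your own. Each camera call takes 0.05 s, during which the arm holds its last target.

## Working session

There is one attempt and no reset: what is moved stays moved. The work goes in short steps, each a Python script; the robot and the scene stay as the last script left them, time stands still between calls to the robot, and variables do not carry over. Pictures are saved under pics/ and viewed, and the job is handed in when it is done.

```bash
ls; mkdir -p pics
cat > h.py <<'E'
from plant import r
import numpy as np, cv2
from scipy.spatial.transform import Rotation as R
def save(cam,name,img=None):
    im=r.capture(cam) if img is None else img
    cv2.imwrite(f'pics/{name}.png',im[:,:,::-1]); return im
def ray(cam,px,info=None):
    i=info or r.camera_info(cam);K=np.array(i['camera_matrix']);P=np.array(i['pose'])
    d=P[:3,:3]@np.linalg.inv(K)@np.array([px[0],px[1],1.]);return P[:3,3],d/np.linalg.norm(d)
def atz(cam,px,z,info=None):
    o,d=ray(cam,px,info);return o+d*(z-o[2])/d[2]
def proj(cam,p,info=None):
    i=info or r.camera_info(cam);K=np.array(i['camera_matrix']);P=np.array(i['pose'])
    c=K@(P[:3,:3].T@(np.array(p)-P[:3,3]));return c[:2]/c[2]
def tri(rays):
    A=0;b=0
    for o,d in rays:
        M=np.eye(3)-np.outer(d,d);A=A+M;b=b+M@o
    return np.linalg.solve(A,b)
def down(yaw): # tool z down, tool x at yaw in world
    c,s=np.cos(yaw),np.sin(yaw)
    return R.from_matrix(np.array([[c,s,0],[s,-c,0],[0,0,-1]])).as_quat()
E
python3 - <<'E'
from h import *
np.set_printoptions(precision=3,suppress=True)
for c in ['scene','side','wrist']:
    save(c,c+'0'); i=r.camera_info(c); print(c,np.array(i['camera_matrix']).tolist(),np.array(i['pose']))
    if c!='wrist' or 1:
        for q in ['module','cup_rim','stand_hole','driver_grip','screw','driver']:
            print(c,q,[(np.round(d['centre'],1).tolist(),round(d['conf'],2)) for d in r.pinpoint(c,q)])
print(r.read_time(),r.read_position(),r.read_tcp_rot(),r.read_force())
E
```

```text
pics
scene [[348.01686628830396, 0.0, 257.3381201602754], [0.0, 348.01686628830396, 195.98498698132127], [0.0, 0.0, 1.0]] [[-0.293  0.709 -0.642  1.137]
 [ 0.956  0.23  -0.183  0.165]
 [ 0.018 -0.667 -0.745  0.787]
 [ 0.     0.     0.     1.   ]]
scene module [([227.0, 163.7], 0.98), ([187.4, 206.3], 0.75)]
scene cup_rim [([194.1, 179.5], 0.77), ([227.4, 139.7], 0.64)]
scene stand_hole [([348.6, 239.4], 0.94), ([426.3, 277.2], 0.55)]
scene driver_grip [([351.9, 228.4], 0.58)]
scene screw []
scene driver [([344.6, 249.6], 0.51)]
side [[393.75720396377744, 0.0, 261.5902131884499], [0.0, 393.75720396377744, 189.74537689698124], [0.0, 0.0, 1.0]] [[ 0.995 -0.068  0.075  0.408]
 [-0.101 -0.753  0.651 -0.922]
 [ 0.012 -0.655 -0.756  1.146]
 [ 0.     0.     0.     1.   ]]
side module [([285.2, 249.0], 0.96), ([220.5, 244.9], 0.93), ([256.2, 202.0], 0.64)]
side cup_rim [([208.4, 235.4], 0.9), ([268.8, 235.5], 0.84)]
side stand_hole [([268.5, 144.9], 0.6)]
side driver_grip [([256.2, 204.8], 0.7), ([270.7, 138.1], 0.63)]
side screw []
side driver [([274.0, 152.6], 0.58)]
wrist [[343.28552902769667, 0.0, 256.0344978068559], [0.0, 343.28552902769667, 200.39909132591595], [0.0, 0.0, 1.0]] [[ 0.373  0.895  0.243  0.184]
 [ 0.928 -0.36  -0.097  0.654]
 [ 0.001  0.262 -0.965  0.386]
 [ 0.     0.     0.     1.   ]]
wrist module []
wrist cup_rim []
wrist stand_hole []
wrist driver_grip []
wrist screw []
wrist driver []
1.05 [0.251 0.627 0.223] [ 0.828  0.561  0.    -0.   ] [ 0.124 -0.06   0.073]
```

```bash
cd pics; python3 -c "
import cv2
for c in ['scene','side']:
    cv2.imwrite(c+'0b.png',cv2.resize(cv2.imread(c+'0.png'),(800,600),interpolation=cv2.INTER_CUBIC))"
```

```text
(no output)
```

View pics/scene0b.png

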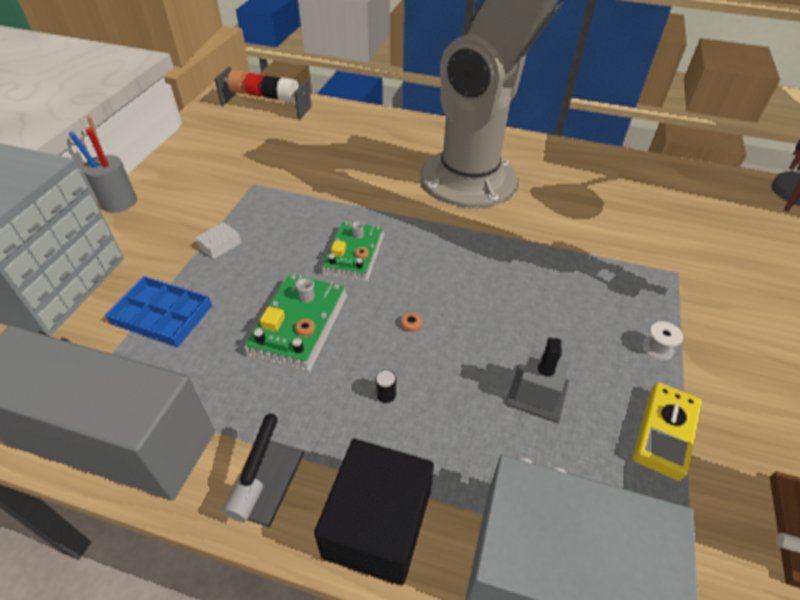

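View pics/side0b.png

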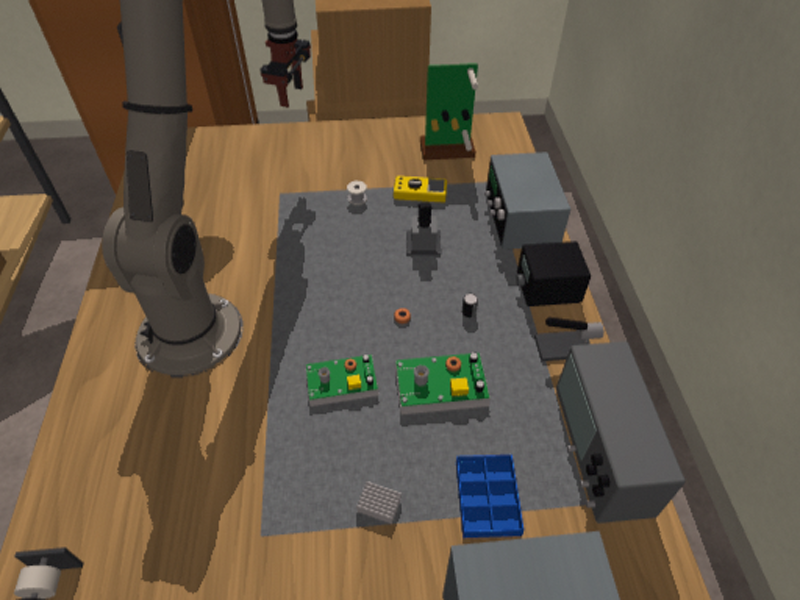

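The scene picture shows two green modules. The larger is farther from the robot: its cup is at about (195,180) in scene and (269,235) in side. The stand with the black driver is at about (350,235) in scene and (270,145) in side. Next I'll triangulate these points.

Run:
```python
from h import *
np.set_printoptions(precision=4,suppress=True)
S=lambda a,b:tri([ray('scene',a),ray('side',b)])
print('cup',S([194.1,179.5],[268.8,235.5]),atz('scene',[194.1,179.5],.068),atz('side',[268.8,235.5],.068))
print('modc',S([187.4,206.3],[285.2,249.0]),atz('scene',[187.4,206.3],.0),atz('side',[285.2,249],.0))
print('hole',S([348.6,239.4],[268.5,144.9]),atz('scene',[348.6,239.4],.07),atz('side',[268.5,144.9],.07))
print('grip',S([351.9,228.4],[270.7,138.1]),atz('scene',[351.9,228.4],.106),atz('side',[270.7,138.1],.106))
for q,z in [('toroid',0),('capacitor',0),('spool',0),('meter',0),('spare_sink',0),('parts_tray',0)]:
  for c in ['scene','side']:
    print(q,c,[(atz(c,d['centre'],z)[:2],round(d['conf'],2)) for d in r.pinpoint(c,q)])
```

```text
cup [ 0.5188 -0.1994  0.0753] [ 0.5132 -0.2035  0.068 ] [ 0.519  -0.1938  0.068 ]
modc [ 0.5715 -0.21    0.008 ] [ 0.5618 -0.2119  0.    ] [ 0.5755 -0.208   0.    ]
hole [0.5714 0.2535 0.0528] [0.5886 0.2489 0.07  ] [0.5668 0.2396 0.07  ]
grip [0.5754 0.2488 0.0982] [0.581  0.2483 0.106 ] [0.5746 0.2391 0.106 ]
toroid scene [(array([0.5035, 0.0083]), 0.65), (array([0.5705, 0.2401]), 0.42)]
toroid side [(array([0.489 , 0.0097]), 0.65)]
capacitor scene [(array([ 0.6496, -0.0034]), 0.6)]
capacitor side [(array([ 0.6243, -0.4454]), 0.73), (array([ 0.6594, -0.0014]), 0.67)]
spool scene [(array([0.3967, 0.4508]), 0.56)]
spool side [(array([0.4056, 0.4458]), 0.43)]
meter scene [(array([0.5856, 0.4602]), 0.65), (array([ 0.4478, -0.2371]), 0.58)]
meter side [(array([0.5897, 0.4711]), 0.89)]
spare_sink scene [(array([ 0.411, -0.444]), 0.79)]
spare_sink side [(array([ 0.4123, -0.4494]), 0.69)]
parts_tray scene [(array([ 0.6247, -0.4417]), 0.89)]
parts_tray side [(array([ 0.6281, -0.4511]), 0.62)]
```

```bash
cat >> h.py <<'E'
def camoff():
    P=np.array(r.camera_info('wrist')['pose']);Rt=R.from_quat(r.read_tcp_rot()).as_matrix()
    return Rt.T@(P[:3,3]-np.array(r.read_position()))
OFF=None
E
python3 - <<'E'
from h import *
np.set_printoptions(precision=4,suppress=True)
off=camoff(); print('off',off)
# yaws: try view of stand with several tool yaws, choose by joint7
hole=np.array([.577,.244]); cup=np.array([.516,-.199])
for nm,t,z in [('hole',hole,.22),('cup',cup,.15)]:
  for yaw in np.arange(-3,3.1,.5):
    Rm=R.from_quat(down(yaw)).as_matrix(); p=np.r_[t,0]-Rm@off; p[2]=z
    q=r.inverse_kinematics(p,down(yaw)); print(nm,yaw,p,None if q is None else np.array(q))
E
```

```text
off [ 0.0006 -0.0718 -0.1633]
hole -3.0 [0.5674 0.3152 0.22  ] [-0.4127  0.4515 -0.262   1.6094  0.1273  1.0975  2.5755]
hole -2.5 [0.5345 0.3019 0.22  ] [-1.4212  0.7256  1.2755  1.7618 -0.7381  1.2328 -2.4436]
hole -2.0 [0.512  0.2744 0.22  ] [-1.4525  0.6562  1.2807  1.84   -0.6838  1.1822 -1.9425]
hole -1.5 [0.5053 0.2395 0.22  ] [-1.0987  0.3393  0.6872  1.8737 -0.251   1.0159 -1.8057]
hole -1.0 [0.5163 0.2057 0.22  ] [-0.9723  0.3171  0.599   1.8779 -0.2093  1.009  -1.2842]
hole -0.5 [0.5421 0.1813 0.22  ] [-0.8745  0.3412  0.5608  1.8402 -0.2105  1.0193 -0.7286]
hole 0.0 [0.5764 0.1722 0.22  ] [-0.7853  0.3889  0.5136  1.7677 -0.2175  1.0415 -0.1932]
hole 0.5 [0.6109 0.1807 0.22  ] [-0.6784  0.4361  0.3998  1.6757 -0.1888  1.0681  0.2792]
hole 1.0 [0.6371 0.2047 0.22  ] [-0.5886  0.4775  0.2618  1.5866 -0.1342  1.0952  0.7067]
hole 1.5 [0.6486 0.2384 0.22  ] [-0.546   0.508   0.1514  1.5227 -0.0817  1.1171  1.1224]
hole 2.0 [0.6425 0.2734 0.22  ] [-0.5086  0.518   0.0253  1.4959 -0.0138  1.1278  1.5193]
hole 2.5 [0.6204 0.3012 0.22  ] [-0.4768  0.5065 -0.0954  1.5125  0.0513  
[... 607 characters left out ...]
-0.2862  0.4842  0.885   1.9741 -0.4763  0.904   0.3473]
cup 0.0 [ 0.5154 -0.2708  0.15  ] [-0.2425  0.5331  0.8444  1.8925 -0.4911  0.9366  0.8342]
cup 0.5 [ 0.5499 -0.2623  0.15  ] [-0.3436  0.6566  1.0025  1.8323 -0.6475  1.0214  1.4248]
cup 1.0 [ 0.5761 -0.2383  0.15  ] [-0.2446  0.5742  0.7583  1.7898 -0.4707  0.9676  1.7083]
cup 1.5 [ 0.5876 -0.2046  0.15  ] [-0.2022  0.5271  0.6033  1.7866 -0.3612  0.9401  2.054 ]
cup 2.0 [ 0.5815 -0.1696  0.15  ] [-0.1905  0.4781  0.4972  1.822  -0.2812  0.9117  2.4336]
cup 2.5 [ 0.5594 -0.1418  0.15  ] [-0.18    0.4191  0.4126  1.8864 -0.2136  0.879   2.8378]
cup 3.0 [ 0.5267 -0.128   0.15  ] [-0.7467  0.7202  1.2772  1.9955 -0.8056  1.066  -2.375 ]
```

Run:
```python
from h import *
np.set_printoptions(precision=4,suppress=True)
off=camoff()
def look(t,z,yaw):
    Rm=R.from_quat(down(yaw)).as_matrix(); p=np.r_[t,0]-Rm@off; p[2]=z
    r.move_pose(p,down(yaw)); r.sleep(.2)
t0=r.read_time()
look(np.array([.577,.244]),.22,-1.5); save('wrist','w_stand'); i=r.camera_info('wrist'); print(r.read_time()-t0)
for q,z in [('stand_hole',.07),('driver_grip',.106),('driver',.015)]:
    for d in r.pinpoint('wrist',q): print(q,d['centre'],round(d['conf'],2),atz('wrist',d['centre'],z,i))
look(np.array([.516,-.199]),.15,-1.5); save('wrist','w_cup'); j=r.camera_info('wrist');print(r.read_time()-t0)
for q,z in [('cup_rim',.068),('screw',.05),('module',0)]:
    for d in r.pinpoint('wrist',q): print(q,d['centre'],round(d['conf'],2),atz('wrist',d['centre'],z,j))
import pickle; pickle.dump((i,j,off),open('ij.pkl','wb')); print(r.read_time())
for n in ['w_stand','w_cup']:
    cv2.imwrite(f'pics/{n}b.png',cv2.resize(cv2.imread(f'pics/{n}.png'),(800,600),interpolation=cv2.INTER_CUBIC))
```

```text
1.9417
driver_grip [257.2, 104.5] 0.79 [0.5784 0.2453 0.106 ]
driver [253.9, 104.9] 0.6 [0.5784 0.2485 0.015 ]
4.0
cup_rim [258.1, 101.9] 0.72 [ 0.5195 -0.1982  0.068 ]
cup_rim [209.0, 342.7] 0.66 [ 0.324  -0.1712  0.068 ]
screw [260.4, 103.0] 0.81 [ 0.5191 -0.2     0.05  ]
module [212.4, 275.0] 0.85 [ 0.3505 -0.1647  0.    ]
module [262.1, 50.0] 0.64 [ 0.5628 -0.1988  0.    ]
5.8
```

View pics/w_standb.png

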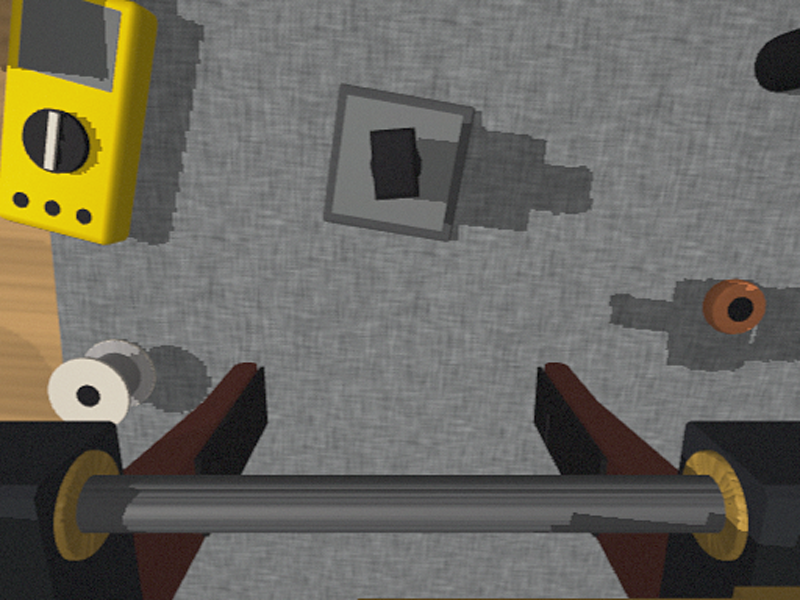

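View pics/w_cupb.png

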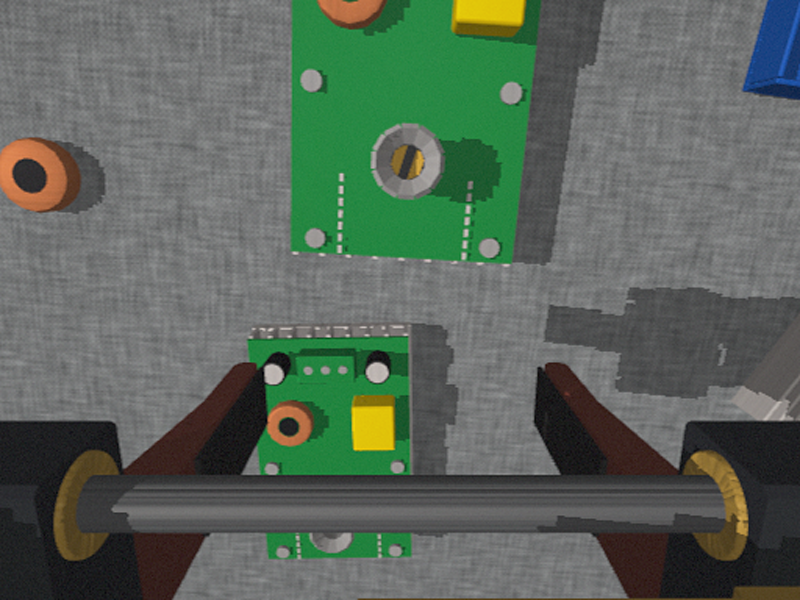

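```bash
cd pics
python3 - <<'E'
import cv2,numpy as np
a=cv2.imread('w_stand.png')[55:175,185:335]; b=cv2.imread('w_cup.png')[70:135,220:300]
cv2.imwrite('crop_s.png',cv2.resize(a,(750,600),interpolation=cv2.INTER_CUBIC))
cv2.imwrite('crop_c.png',cv2.resize(b,(640,520),interpolation=cv2.INTER_CUBIC))
E
```

```text
(no output)
```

View pics/crop_s.png

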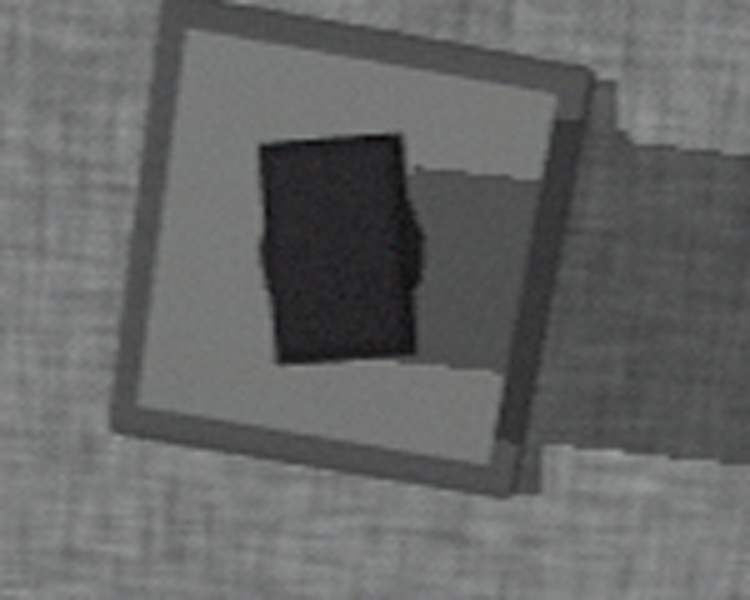

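View pics/crop_c.png

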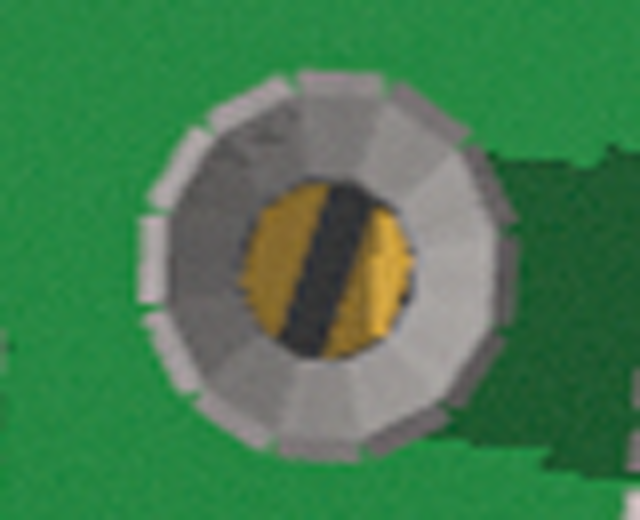

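The wrist views are clear. The handle top corners, block corners and cup can all be read off, and the slot shows dark from (263.7,93) to (258,114). Next I'll compute the poses from these.

Run:
```python
from h import *
import pickle
np.set_printoptions(precision=4,suppress=True)
i,j,off=pickle.load(open('ij.pkl','rb'))
s=lambda u,v:(u/5+185-.4,v/5+55-.4)
c=lambda u,v:(u/8+220-.44,v/8+70-.44)
H=np.array([atz('w',s(*p),.136,i) for p in [(260,145),(402,133),(415,355),(280,363)]])
print('handle',H.mean(0),np.linalg.norm(np.diff(H,axis=0),axis=1))
for a,b in [(0,3),(1,2)]: d=H[a]-H[b];print('long axis',np.arctan2(d[1],d[0]))
for a,b in [(0,1),(3,2)]: d=H[a]-H[b];print('short axis',np.arctan2(d[1],d[0]))
B=np.array([atz('w',s(*p),.07,i) for p in [(185,28),(557,95),(495,465),(135,408)]])
print('block',B.mean(0),np.linalg.norm(np.diff(B,axis=0),axis=1))
a,b=atz('w',c(350,185),.05,j),atz('w',c(305,352),.05,j); d=a-b
print('slot',(a+b)/2,np.arctan2(d[1],d[0]),np.linalg.norm(d))
print('screw',atz('w',c(328,268),.05,j),'rim',atz('w',c(328,266),.068,j))
# module yaw from board edges (px of 512 image)
for p,q in [((294/1.5625,0),(292/1.5625,250/1.5625)),((540/1.5625,0),(511/1.5625,263/1.5625))]:
    d=atz('w',p,.032,j)-atz('w',q,.032,j);print('edge',np.arctan2(d[1],d[0]))
# refine rim by brightness: fit ellipse of non-green region
im=cv2.imread('pics/w_cup.png')[70:135,220:300].astype(int)
g=(im[:,:,1]-im[:,:,2]<35)|(abs(im[:,:,0]-im[:,:,2])<25)
m=g.astype('uint8')*255; cv2.imwrite('pics/m.png',cv2.resize(m,None,fx=6,fy=6))
n,l,st,ce=cv2.connectedComponentsWithStats(m); print(st,ce)
```

```text
handle [0.5778 0.2486 0.136 ] [0.0195 0.0297 0.0191]
long axis 0.1521549819739323
long axis 0.13905498913674955
short axis 1.7211176860854986
short axis 1.6992400236940217
block [0.5776 0.2487 0.07  ] [0.0645 0.0639 0.0658]
slot [ 0.519  -0.2001  0.05  ] -0.19954247678574077 0.01538142380357725
screw [ 0.5191 -0.2001  0.05  ] rim [ 0.5191 -0.1999  0.068 ]
edge 0.009637763850904731
edge 0.015530880699627343
[[   0    0   80   65 2566]
 [  46    1    1    1    1]
 [  19    2    1    1    1]
 [  37    3    1    1    1]
 [  49    3    1    1    1]
 [  69    2    1    1    1]
 [  43    4    1    1    1]
 [  65    7    1    1    1]
 [  79    6    1    1    1]
 [  17    8   63   57 2599]
 [  56   10    1    1    1]
 [  79   11    1    1    1]
 [  11   14    1    1    1]
 [  14   19    1    1    1]
 [  18   18    1    1    1]
 [   3   21    1    1    1]
 [  17   21    1    1    1]
 [   2   26    1    1    1]
 [   0   41    1    6    6]
 [   5   48    1    1    1]
 [  16   50    2    2    2]
 [   0   52    1    2    2]
 [  11   52    1    1    1]
 [  20   54    1    1    1]
 [   5   59    1    1    1]
 [  64   59    1    1    1]
 [  19   60    1    1    1]
 [  50   60    1    1    1]
 [  19   62    1    1    1]
 [  60   63    1    1    1]] [[30.6999 29.3901]
 [46.      1.    ]
 [19.      2.    ]
 [37.      3.    ]
 [49.      3.    ]
 [69.      2.    ]
 [43.      4.    ]
 [65.      7.    ]
 [79.      6.    ]
 [48.3767 34.5644]
 [56.     10.    ]
 [79.     11.    ]
 [11.     14.    ]
 [14.     19.    ]
 [18.     18.    ]
 [ 3.     21.    ]
 [17.     21.    ]
 [ 2.     26.    ]
 [ 0.     43.5   ]
 [ 5.     48.    ]
 [16.5    50.5   ]
 [ 0.     52.5   ]
 [11.     52.    ]
 [20.     54.    ]
 [ 5.     59.    ]
 [64.     59.    ]
 [19.     60.    ]
 [50.     60.    ]
 [19.     62.    ]
 [60.     63.    ]]
```

Run:
```python
from h import *
np.set_printoptions(precision=4,suppress=True)
yaw=-1.425; H=np.array([.5778,.2486])
p=np.array(r.read_position()); t0=r.read_time()
r.move_pose([H[0],H[1],.17],down(yaw)); 
r.movel([H[0],H[1],.087],rate=.1); r.sleep(.2); print('F',r.read_force(),r.read_position(),r.read_time()-t0)
save('wrist','w_pre')
f=np.array(r.read_force())
r.clamp(45); r.sleep(.3); print('w',r.read_grip_width(),np.array(r.read_force())-f,r.read_moment(),r.read_position())
r.movel([H[0],H[1],.187],rate=.08); r.sleep(.2); print('lift',np.array(r.read_force())-f,r.read_grip_width(),r.read_time())
save('wrist','w_lift');save('scene','s_lift')
```

```text
F [-0.3083  0.7504 -0.4201] [0.5782 0.2488 0.0876] 2.9082999999999997
w 0.01993509161251606 [-0.6053 -0.6936  0.0246] [-0.118   0.1468 -0.0123] [0.5778 0.2486 0.087 ]
lift [-0.9364  0.6752  0.2045] 0.019824852805158846 11.7083
```

View pics/w_lift.png

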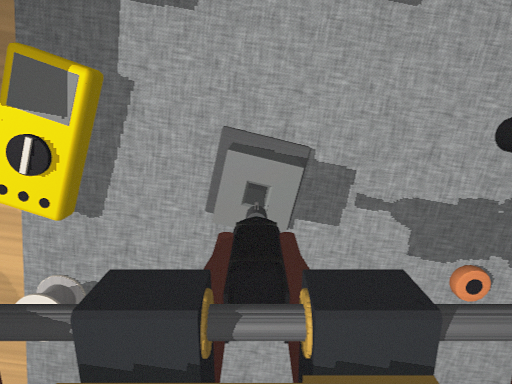

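View pics/s_lift.png

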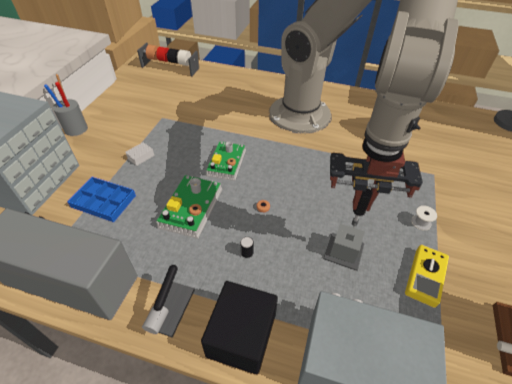

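The grasp is right: width is 19.9 mm and the driver hangs straight. Next is the move to the cup, plus a check of the force noise.

```bash
cat >> h.py <<'E'
def F(n=10,dt=.01):
    a=[]
    for k in range(n): a.append(np.r_[r.read_force(),r.read_moment()]); r.sleep(dt)
    return np.mean(a,0),np.std(a,0)
E
python3 - <<'E'
from h import *
np.set_printoptions(precision=3,suppress=True)
t0=r.read_time(); C=np.array([.519,-.200])
r.move_pose([C[0],C[1],.19],down(-1.47)); r.sleep(.3); print(r.read_time()-t0,r.read_position())
print(*F(15)); save('wrist','w_over')
r.movel([C[0],C[1],.145],rate=.08); r.sleep(.3); m,s=F(15);print(m,s,r.read_position(),R.from_quat(r.read_tcp_rot()).as_matrix()[:,2],r.read_time())
np.save('base.npy',m); save('wrist','w_over2'); save('side','side_over'); print(r.read_time(), r.read_joints())
E
```

```text
1.958400000000001 [ 0.519 -0.199  0.19 ]
[ 0.012  0.318 -1.153 -0.01   0.158 -0.003] [0.47  0.436 0.368 0.039 0.032 0.037]
[ 0.203 -0.078 -1.181  0.004  0.145  0.004] [0.438 0.592 0.45  0.016 0.027 0.029] [ 0.519 -0.2    0.145] [ 0.  0. -1.] 15.0833
15.1833 [-0.477  0.565  1.003  1.962 -0.593  0.942 -0.645]
```

```bash
cd pics
python3 - <<'E'
import cv2
a=cv2.imread('w_over2.png')[120:300,160:360]; b=cv2.imread('side_over.png')[160:290,180:350]
cv2.imwrite('w_over2b.png',cv2.resize(a,(800,600)[:2] if 0 else (660,594),interpolation=cv2.INTER_CUBIC))
cv2.imwrite('side_overb.png',cv2.resize(b,(680,520),interpolation=cv2.INTER_CUBIC))
E
```

```text
(no output)
```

View pics/w_over2b.png

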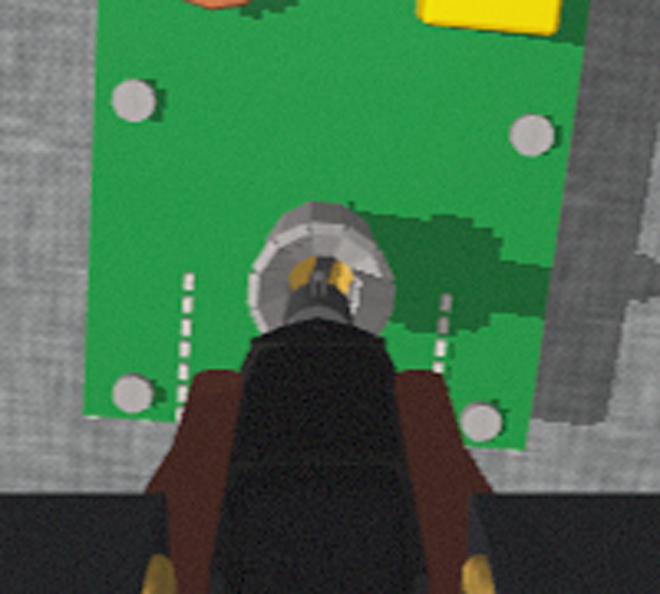

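View pics/side_overb.png

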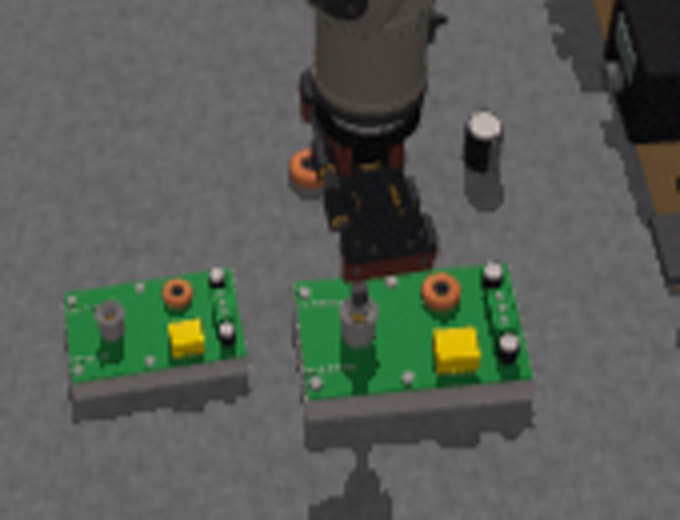

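```bash
cat > desc.py <<'E'
from h import *
np.set_printoptions(precision=2,suppress=True)
base=np.load('base.npy'); q=down(-1.47)
xy=np.array([.519,-.200])
z=.131
r.movel([*xy,z],rate=.06); r.sleep(.1); print(F(8)[0]-base)
while z>.1222:
    z-=.001; r.movel([*xy,z],rate=.03); r.sleep(.05); f=F(8,.01)[0]-base
    print(round(z,4),f,np.array(r.read_position())*1e3,round(r.read_time(),2))
    if np.hypot(*f[:2])>2.5:
        # force on tool from outside: move with it
        xy=xy+np.clip(f[:2]*1e-4,-5e-4,5e-4); print('shift',xy)
    if f[2]>2.0: break
np.save('xy.npy',np.r_[xy,z])
E
python3 desc.py
```

```text
[-0.23  0.05  0.1  -0.01  0.01  0.  ]
0.13 [-0.15 -0.08  0.07 -0.02 -0.    0.  ] [ 519.01 -200.    130.04] 16.1
0.129 [-0.12 -0.04  0.15 -0.02  0.01 -0.01] [ 518.96 -200.02  128.97] 16.47
0.128 [ 0.15 -0.01  0.19 -0.    0.02 -0.01] [ 518.99 -200.03  128.  ] 16.83
0.127 [-0.34  0.32  0.11 -0.02  0.01 -0.  ] [ 518.98 -200.02  127.  ] 17.2
0.126 [-0.27 -0.27 -0.18 -0.05 -0.   -0.  ] [ 518.97 -200.01  125.99] 17.57
0.125 [-0.36 -0.08 -0.31 -0.04 -0.   -0.01] [ 518.97 -200.    124.98] 17.93
0.124 [-0.16 -0.28 -0.06 -0.08 -0.    0.01] [ 518.95 -200.02  123.98] 18.3
0.123 [-0.6  -0.24 -0.25 -0.12 -0.01  0.  ] [ 519.01 -200.02  123.  ] 18.67
0.122 [ 0.16 -0.14 -0.08 -0.13 -0.06 -0.  ] [ 519.02 -200.02  121.99] 19.03
```

```bash
cat > desc2.py <<'E'
from h import *
np.set_printoptions(precision=2,suppress=True)
base=np.load('base.npy')
*xy,z=np.load('xy.npy')
while z>.1175:
    z-=.0005; r.movel([*xy,z],rate=.03); r.sleep(.03); f=F(12,.008)[0]-base
    print(round(z,4),f,np.array(r.read_position())*1e3,round(r.read_time(),2))
    if f[2]>1.9: break
np.save('xy.npy',np.r_[xy,z])
E
python3 desc2.py
```

```text
0.1215 [-0.31 -0.11  0.74 -0.12  0.02 -0.01] [ 519.01 -199.99  121.51] 19.42
0.121 [-0.48 -0.17  1.36 -0.09  0.03 -0.01] [ 519.02 -200.06  121.04] 19.8
0.1205 [-0.4  -0.05  2.07 -0.07  0.07 -0.01] [ 519.03 -200.04  120.52] 20.18
```

```bash
cat > turn.py <<'E'
from h import *
np.set_printoptions(precision=2,suppress=True)
base=np.load('base.npy')
*xy,z=np.load('xy.npy'); yaw=-1.47
while yaw>-2.0:
    yaw-=.05; r.movel([*xy,z],rate=.03,orientation=down(yaw)); r.sleep(.03); f=F(12,.008)[0]-base
    print(round(yaw,3),f,np.array(r.read_position())*1e3,round(r.read_time(),2))
    if f[2]<.7 or f[2]>6 or abs(f[5])>.08: break
np.save('yaw.npy',yaw)
E
python3 turn.py
```

```text
-1.52 [-0.36  0.03  2.3  -0.04  0.07  0.01] [ 519.02 -200.    120.52] 20.57
-1.57 [-0.65 -0.23  2.35 -0.03  0.07  0.  ] [ 519.01 -199.97  120.5 ] 20.95
-1.62 [-0.33  0.03  1.88 -0.05  0.05  0.  ] [ 518.98 -199.98  120.47] 21.33
-1.67 [-0.17 -1.04 -0.1  -0.31  0.05 -0.  ] [ 518.86 -200.11  120.39] 21.72
```

```bash
cat > seat.py <<'E'
from h import *
np.set_printoptions(precision=2,suppress=True)
base=np.load('base.npy')
*xy,z=np.load('xy.npy'); yaw=-1.77
r.movel([*xy,z],rate=.03,orientation=down(yaw)); r.sleep(.05); print(F(12,.008)[0]-base)
while z>.1135:
    z-=.0007; r.movel([*xy,z],rate=.03); r.sleep(.03); f=F(12,.008)[0]-base
    print(round(z,4),f,np.array(r.read_position())*1e3,round(r.read_time(),2))
    if f[2]>1.8 or abs(f[5])>.1: break
np.save('xy.npy',np.r_[xy,z]);np.save('yaw.npy',yaw)
E
python3 seat.py
```

```text
[-0.02 -0.84 -0.51 -0.23 -0.   -0.01]
0.1198 [ 0.12 -0.62 -0.37 -0.18 -0.04  0.  ] [ 519.   -199.96  119.79] 22.5
0.1191 [-0.11 -0.37 -0.34 -0.15 -0.06  0.01] [ 519.   -199.95  119.07] 22.88
0.1184 [-0.12 -0.38 -0.53 -0.13 -0.04 -0.  ] [ 518.98 -199.96  118.38] 23.27
0.1177 [ 0.02 -0.2  -0.38 -0.11 -0.02  0.  ] [ 518.98 -199.96  117.67] 23.65
0.117 [-0.17 -0.14 -0.05 -0.09 -0.03 -0.02] [ 518.96 -199.95  116.96] 24.03
0.1163 [-0.15 -0.09 -0.44 -0.1  -0.03 -0.01] [ 518.97 -200.    116.29] 24.42
0.1156 [ 0.04 -0.28  0.94 -0.06 -0.01  0.01] [ 519.04 -200.04  115.65] 24.8
0.1149 [-0.03  0.23  2.05  0.01  0.03 -0.01] [ 519.03 -200.04  114.96] 25.18
```

```bash
cat > drive.py <<'E'
from h import *
np.set_printoptions(precision=2,suppress=True)
base=np.load('base.npy')
*xy,z=np.load('xy.npy'); yaw=float(np.load('yaw.npy'))
while yaw>-3.12:
    yaw-=.06 if yaw>-2.58 else .02
    r.movel([*xy,z],rate=.03,orientation=down(yaw)); f=F(10,.006)[0]-base
    Rm=R.from_quat(r.read_tcp_rot()).as_matrix()
    print(round(yaw,3),round(np.arctan2(Rm[1,0],Rm[0,0]),3),f,np.array(r.read_position())*1e3,round(r.read_time(),2))
    if f[2]>6 or abs(f[5])>.16: break
np.save('yaw.npy',yaw)
print(r.read_joints())
E
python3 drive.py
```

```text
-1.83 -1.828 [-0.05 -0.15  1.79  0.02 -0.02  0.01] [ 519.12 -199.99  114.94] 25.52
-1.89 -1.888 [ 0.05  0.03  1.9   0.03 -0.06 -0.01] [ 519.07 -200.    114.92] 25.85
-1.95 -1.948 [-0.   -0.37  2.35 -0.05 -0.06 -0.01] [ 519.03 -200.1   114.94] 26.18
-2.01 -2.008 [-0.71 -1.2   2.33 -0.34  0.13  0.  ] [ 518.84 -200.3   114.91] 26.52
-2.07 -2.068 [-1.27 -2.01  2.03 -0.59  0.26  0.06] [ 518.82 -200.33  114.92] 26.85
-2.13 -2.128 [-1.65 -2.43  2.35 -0.8   0.38  0.08] [ 518.85 -200.29  114.92] 27.18
-2.19 -2.188 [-1.84 -3.09  2.11 -0.92  0.46  0.07] [ 518.85 -200.22  114.92] 27.52
-2.25 -2.248 [-2.43 -3.34  2.02 -1.05  0.57  0.08] [ 518.88 -200.2   114.92] 27.85
-2.31 -2.308 [-2.25 -3.54  1.99 -1.11  0.63  0.09] [ 518.85 -200.19  114.91] 28.18
-2.37 -2.369 [-2.19 -4.02  2.   -1.16  0.7   0.09] [ 518.89 -200.09  114.9 ] 28.52
-2.43 -2.429 [-2.67 -3.91  1.91 -1.2   0.73  0.08] [ 518.9  -200.08  114.89] 28.85
-2.49 -2.489 [-2.68 -4.05  1.9  -1.21  0.76  0.09] [ 518.93 -200.06  114.92] 29.18
-2.55 -2.549 [-2.94 -3.94  2.06 -1.21  0.79  0.08] [ 518.95 -200.06  114.91] 29.52
-2.61 -2.609 [-3.1  -
[... 1538 characters left out ...]

-2.99 -2.99 [-1.76 -2.65  2.03 -0.79  0.42  0.09] [ 519.07 -199.98  114.9 ] 36.18
-3.01 -3.01 [-1.56 -2.54  2.19 -0.76  0.37  0.1 ] [ 519.05 -199.98  114.91] 36.52
-3.03 -3.03 [-1.19 -2.62  2.24 -0.73  0.31  0.09] [ 519.05 -199.95  114.89] 36.85
-3.05 -3.05 [-1.14 -2.63  1.93 -0.73  0.26  0.09] [ 519.06 -199.98  114.89] 37.18
-3.07 -3.07 [-0.96 -2.48  2.03 -0.71  0.24  0.09] [ 519.07 -199.94  114.91] 37.52
-3.09 -3.09 [-1.12 -2.44  2.03 -0.68  0.14  0.08] [ 519.05 -199.95  114.91] 37.85
-3.11 -3.11 [-0.62 -2.28  1.92 -0.65  0.13  0.1 ] [ 519.07 -199.97  114.9 ] 38.18
-3.13 -3.13 [-0.72 -2.38  1.82 -0.66  0.05  0.09] [ 519.09 -199.96  114.9 ] 38.52
[-0.6   0.88  1.32  1.99 -0.98  1.12 -1.96]
```

```bash
sed -e 's/while yaw>-3.12/while yaw>-3.4/' drive.py > drive2.py; python3 drive2.py
```

```text
-3.15 3.133 [-0.23 -1.98  2.26 -0.64 -0.01  0.07] [ 519.1  -200.    114.92] 38.85
-3.17 3.113 [-0.38 -2.2   1.96 -0.62 -0.05  0.11] [ 519.06 -199.99  114.9 ] 39.18
-3.19 3.093 [ 0.07 -2.05  1.88 -0.6  -0.09  0.13] [ 519.06 -200.    114.91] 39.52
-3.21 3.074 [-0.05 -2.17  1.87 -0.63 -0.14  0.15] [ 519.06 -200.    114.9 ] 39.85
-3.23 3.054 [ 0.01 -2.18  2.01 -0.62 -0.16  0.21] [ 519.07 -199.96  114.91] 40.18
[-0.6   0.9   1.34  1.99 -1.    1.14 -2.05]
```

Torque rose from 0.09 to 0.21 N·m over the last 0.06 rad, so the screw is against its stop. I'll back the blade off within the slot play and lift it out.

```bash
cat > out.py <<'E'
from h import *
np.set_printoptions(precision=3,suppress=True)
base=np.load('base.npy')
*xy,z=np.load('xy.npy'); yaw=float(np.load('yaw.npy'))
for dy in (.06,.14,.22):
    r.movel([*xy,z],rate=.03,orientation=down(yaw+dy)); print(F(8,.006)[0]-base)
r.movel([*xy,.122],rate=.05); print(F(8,.006)[0]-base)
r.movel([*xy,.19],rate=.1); r.sleep(.1); save('wrist','w_after'); print(r.read_time(),r.read_position())
im=cv2.imread('pics/w_after.png')[100:300,160:360];cv2.imwrite('pics/w_afterb.png',cv2.resize(im,(600,600),interpolation=cv2.INTER_CUBIC))
E
python3 out.py
```

```text
[ 0.319 -1.959  1.895 -0.597 -0.163  0.073]
[-0.014 -1.743  2.246 -0.388 -0.091  0.009]
[ 0.342 -0.999  2.521 -0.273 -0.155 -0.001]
[ 0.136 -0.805  0.808 -0.229 -0.154  0.004]
42.475 [ 0.519 -0.2    0.189]
```

View pics/w_afterb.png

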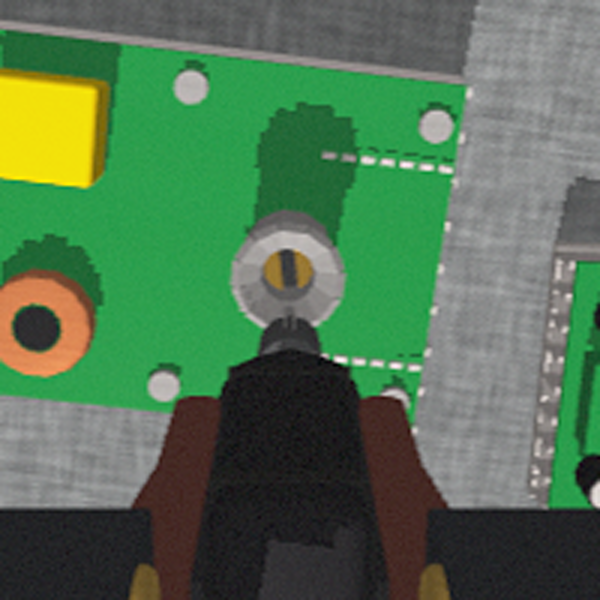

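Run:
```python
from h import *
np.set_printoptions(precision=3,suppress=True)
c=lambda u,v:(u/3+160,v/3+100)
a,b=atz('wrist',c(284,252),.05),atz('wrist',c(294,286),.05); d=a-b; print((a+b)/2,np.arctan2(d[1],d[0]),np.linalg.norm(d))
t=r.read_time()
# to the stand
r.move_pose([.5778,.2486,.19],down(-1.425)); r.sleep(.2); print(r.read_position(),r.read_time()-t)
save('wrist','w_ret'); save('scene','s_ret')
r.movel([.5778,.2486,.158],rate=.1); r.sleep(.2); m,_=F(12,.01); np.save('base2.npy',m); print(m,r.read_joints(),r.read_time())
save('wrist','w_ret2')
im=cv2.imread('pics/w_ret2.png')[100:300,160:360];cv2.imwrite('pics/w_ret2b.png',cv2.resize(im,(600,600),interpolation=cv2.INTER_CUBIC))
```

```text
[ 0.518 -0.198  0.05 ] -1.1620403040062752 0.010978615421766385
[0.578 0.247 0.19 ] 1.8582999999999998
[-0.022 -0.029 -1.399 -0.035  0.151  0.005] [-1.197  0.705  1.049  1.778 -0.691  1.078 -1.325] 45.2
```

View pics/w_ret2b.png

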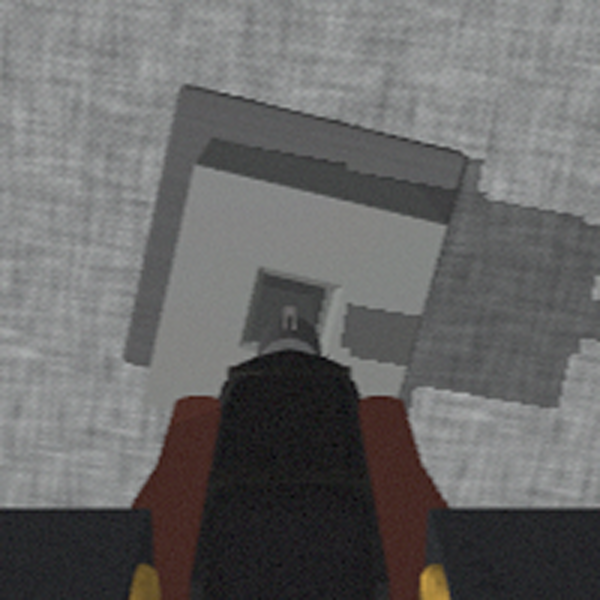

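By vision the slot turned about 0.96 rad, which agrees with the stop. The blade at crop (290,315) sits inside the hole mouth, so I'll lower it with a force guard.

Run:
```python
from h import *
np.set_printoptions(precision=2,suppress=True)
b=np.load('base2.npy'); xy=[.5778,.2486]; ok=True
for z in [.14,.134,.128,.12,.11,.10,.092,.0885,.0875,.087,.0865]:
    r.movel([*xy,z],rate=.06); f=F(8,.006)[0]-b
    print(z,f,round(r.read_time(),2))
    if f[2]>3 or np.hypot(*f[:2])>6: ok=False;break
r.sleep(.2);print(F()[0]-b,r.read_position())
```

```text
0.14 [ 0.37  0.27  0.31  0.04 -0.02 -0.  ] 45.77
0.134 [ 0.12  0.49 -0.03 -0.   -0.01  0.  ] 46.08
0.128 [ 0.1  -0.09  0.29  0.01 -0.01 -0.  ] 46.4
0.12 [ 0.04  0.24  0.19  0.02 -0.01 -0.02] 46.75
0.11 [-0.02 -0.01  0.15  0.02  0.01 -0.01] 47.13
0.1 [ 0.12 -0.09  0.05  0.03 -0.01 -0.01] 47.52
0.092 [ 0.15  0.09  0.42  0.02 -0.01 -0.01] 47.87
0.0885 [-0.18  0.02  0.13  0.01 -0.01 -0.02] 48.18
0.0875 [ 0.3  -0.08  0.42  0.04 -0.01 -0.01] 48.5
0.087 [-0.02  0.06  0.22  0.02  0.01 -0.02] 48.82
0.0865 [-2.6  -0.14  6.68 -0.02  0.59 -0.01] 49.13
[-2.4  -0.09  7.03 -0.02  0.6   0.  ] [0.58 0.25 0.09]
```

The collar has met the block, so I'll ease off slightly, release and retreat.

Run:
```python
from h import *
np.set_printoptions(precision=4,suppress=True)
xy=[.5778,.2486]
r.movel([*xy,.087],rate=.03); r.sleep(.1)
r.open_gripper(); r.sleep(.3); print(r.read_grip_width())
r.movel([*xy,.19],rate=.1)
off=camoff(); yaw=-1.425
p=np.r_[xy,0]-R.from_quat(down(yaw)).as_matrix()@off; p[2]=.22
r.move_pose(p,down(yaw)); r.sleep(.2)
save('wrist','w_end'); save('scene','s_end'); save('side','side_end')
for d in r.pinpoint('wrist','driver_grip'): print(d['centre'],d['conf'],atz('wrist',d['centre'],.106))
print(F()[0],r.read_time())
a=cv2.imread('pics/w_end.png')[50:200,160:360];cv2.imwrite('pics/w_endb.png',cv2.resize(a,(800,600),interpolation=cv2.INTER_CUBIC))
```

```text
0.08775867645466051
[256.7, 108.7] 0.86 [0.5771 0.2477 0.106 ]
[-0.0649 -0.3376  0.1949 -0.0267  0.1435 -0.0048] 53.275
```

View pics/w_endb.png

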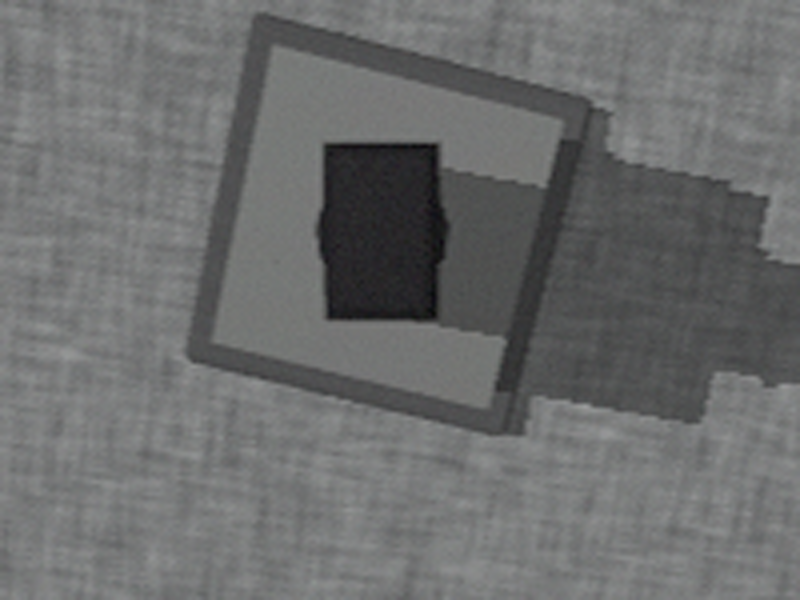

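View pics/s_end.png

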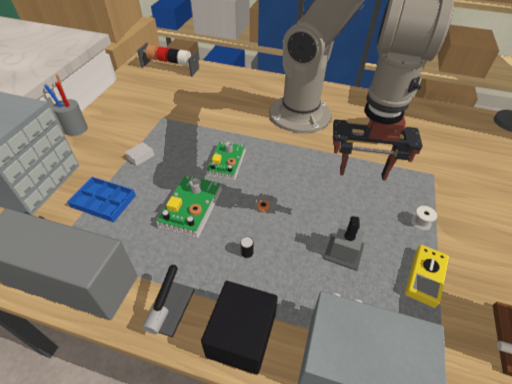

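The driver is upright and centred in the stand (handle in the middle of the block), the gripper is clear, and the bystanders have not moved. I'm handing the job in.

```bash
python3 -c "
from h import *
print(r.finish_job(), r.read_time())"
```

```text
the job is handed in; nothing more can be done
the job is handed in; nothing more can be done
```

I turned the larger module's screw home, put the screwdriver back upright in its stand and handed the job in at about 53 s. The hand-in reports no verdict.

- **Blade into the slot:** I pressed at about 2 N and turned clockwise. The blade dropped after about 0.2 rad, then went down 6 mm to the slot bottom.
- **Screw home:** it turned at about 0.09 N·m. Over the last 0.06 rad the torque rose to 0.21 N·m, so I took that as the stop.
- **Slot angle after turning:** a coarse reading from the picture gives about 0.96 rad turned from the start position. That fits the stop if the screw began at about 0.14 rad; `stud` itself could not be read, so this check is only approximate.
- **Driver in the stand:** the collar met the block at the same height as at the start, with a brief 7 N push that I eased before letting go. The handle measures within about 2 mm of the hole's axis.
- **Surroundings:** the gripper is clear, and the last scene picture shows the other things where they were.

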